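Pack a tin on its stand in the gasketed food box and latch it tight

ROBOT

A 6-joint arm with a two-finger parallel gripper is mounted at the origin on a cart in front of the work surface, level with it; the furniture and walls round the work are solid. World frame = base frame: x ahead of the robot, y to its left, z up, the work surface at z = 0. Lengths are in m, angles in rad, forces in N, time in s.
With the tool pointing down it reaches from about 0.425 to 0.95 m from the base axis. Payload 3.5 kg.
Tool frame: the origin (TCP) lies midway between the tips of the shut fingers; the grasp point (between the pads) lies ctrl.hold_point_z behind it (ctrl.hold_point_z is the distance from the TCP to the grasp point, in m); z points along the fingers, x is the direction in which the jaws open and shut, and the axes are right-handed (so a half turn about z gives the same grasp; the last joint's range is limited). The gripper opens to 85 mm and grips with 20 to 120 N. Pads are 22 mm wide; open, the fingers measure 114 mm over their backs; the gripper's body (76 mm by 85 mm) begins 54 mm behind the grasp point. The pads swing forward as they close: fully open they stand 13 mm farther back than shut.
Start: joints at [-1.295, 0.286, 1.577, -0, 1.279, -0.15], TCP at [0.279, -0.615, 0.231] pointing down, gripper open.
Joint ranges: [-2.77, 2.77], [-0.9, 2.22], [0.21, 2.48], [-1.53, 4.67], [0.24, 2.81], [-2.84, 2.84]. Speed limits (rad/s): [2.79, 2.79, 3.14, 3.14, 3.14, 3.14].

INTERFACE

Orientations are given as a unit quaternion [x, y, z, w].
In Python, from plant import ctrl gives the robot as it stands.
- The arm moves only by the tool step_arm, never from a script. Its arguments are lists of equal length, an entry for each row: "gripper": the gripper's target within -1 to 1 (shut at 1, half-way at 0, fully open at -1); "linear": the shift along the tool's x, y, z in m, a list of three; "delta_rot": the turn, a rotation vector about the tool's x, y, z in degrees, a list of three. A call has 1 to 20 rows; each row is the pose to reach, as a shift and turn from the pose commanded when the call began, along the tool's axes at that moment; what a row does not reach only later rows make up. A row lasts 1/8 s, in which the tool goes at most 62.5 mm and 10.7 degrees, less where a joint would pass 70% of its speed; a pose out of reach is approached as far as the arm can. A call with a gripper value outside its range is refused whole. The fingers move at their own pace and stop on an object; "grip_force" is the grip in N (left out, the last holds). Time passes only in rows, so rows that repeat a pose let the fingers close. It gives the time, the measured TCP pose, the force and the opening at its end, in the units of the state.
- ctrl.get_state(): the state, without advancing time (a new reading comes with each control period).
- ctrl.read_camera(name): name is "scene" or "side" or "wrist"; returns a dict with "frame" (400x640x3 uint8, red, green, blue), "fx", "fy", "cx", "cy" (pixels), "k1" (the pictures are not rectified: a ray, as slopes to the right and down, at radius r is drawn at 1 + k1 r^2 times it, then the intrinsics apply), "view" (4x4, takes a point from world to camera coordinates). Camera axes: x right, y down, z forward; pixel columns grow to the right and rows downward; lengths in m; the calibration is good to about 2 mm. A picture is of the moment at which its call begins. There is no depth.
- ctrl.sign_off(): hands the job in, once; it reports no verdict.
The state is a dict: "time": time; "qpos": joint angles; "dq": joint speeds; "joint_efforts": joint torques, N m; "eef_pos": TCP position; "tcp_rot": TCP orientation; "contact_force": force on the tool from outside, world axes, zero at the start; "wrist_torque": the same for the moment, N m; "opening": opening from 0.0 (shut) to 1.0 (fully open).
Only numpy, scipy, OpenCV 4.12 (cv2) and the standard library are available. Lean on these libraries where they do the work, as an engineer would, in place of code of your own. Each camera call takes 0.05 s, during which the arm holds its last target. There are 200 camera calls.

TASK

Pack the insulated food box: set the cork-topped wooden stand flat on the floor of the box, then put the plain steel tin upright and centred on the stand. Close the blue lid and turn its orange T-handle clockwise a full quarter turn, so that the latch draws the lid tight down on its gasket. Leave the other things on the worktop standing where they are.

Things in the scene. Friction and masses are not known exactly. Their poses are not given: they have to be found in the camera images.
- chest: white insulated food box, fixed, open at the top: outside 200 x 185 mm (x, y), walls 10 mm thick, rim 60 mm above the worktop. Origin: centre of its underside. x runs parallel to the hinge, +y points to the hinge side (left), -y to the latch side, z up. It stands turned by up to 0.35 rad.
- chest_floor (a point): centre of the box's inner floor, 12 mm above the worktop; the floor is 180 mm along x by 165 mm along y, walls 48 mm high inside; axes as chest
- lid (a joint): angle of the blue lid, rad: 0 pulled fully shut, about 0.039 at first touch of the gasket, 1.57 upright, stop 2.1. It starts open, leaning outwards past upright. The hinge is stiff (0.6 N m friction; lid and handle 0.46 kg): the lid stays where it is left and must be pushed down. Pressed shut by hand it springs back a few mm; only the latch holds it.
- lid_hinge (a point): middle of the hinge line, 62 mm above the worktop. It turns with the lid: x along the hinge; with the lid shut y and z are as the box's. In this frame the lid spans x +-100 mm, y 0 to -250 mm (65 mm overhang on the latch side), z 0 (underside) to 85 mm (outer top face, with two low ribs, for looks only). Hollow hood, 76 mm high inside, walls 10 mm.
- lid_front_edge (a point): on the lid, middle of the outer top edge at its free (latch) end, 250 mm from the hinge; axes as lid_hinge. Mind the fixed black coffee machine (336 mm high) at the back left behind the opened lid: it fills x over 0.55 m with y over 0.39 m; push the lid from its end nearer the robot.
- t_handle (a point): centre of the orange T-handle bar, 86 mm long (its x), 14 mm wide (y), 18 mm high (z). It stands on a spindle out of the lid's outer face, 222.5 mm from the hinge, in the middle of the lid's width; bar centre 30 mm above that face, 115 mm above the lid's underside. It turns with the handle; z is the spindle's axis, upright with the lid shut.
- latch (a joint): turn of the T-handle, rad, clockwise seen from above the shut lid: 0 with the bar parallel to the hinge (open), 1.5 at the stop with the bar square to the hinge (latched). Starts between -0.15 and 0.1. From about 0.2 its tongue goes under the keeper, whose ramp draws the lid down until about 1.3, then holds by itself. Needs up to 0.3 N m.
- keeper (a point): steel keeper jutting 25 mm out of the middle of the box's -y wall, 40 to 57 mm above the worktop; the point lies on the flat of its underside. The latch's tongue (45 mm long, under the lid's overhang) passes it on the way down only with the handle below 0.2 rad, and slips under it only once the lid is down to the gasket (about 0.039 rad or less).
- gasket_top (a point): middle of the black rubber gasket on the rim of the latch side, 69 mm above the worktop when free; it yields like a spring, 1500 N/m, over the last 7 mm of the lid's closing
- stand: pale wooden stand 120 x 62 x 30 mm (x, y, z) with a cork top that has a dark ring at its centre, two rubber feet, 0.16 kg (varies). Origin: centre of its underside; x along its length, z up.
- tin: plain grey ribbed steel food tin, 66 mm across, 86 mm high, 0.36 kg (varies), closed. Origin: centre of its underside, z up.
- mandarin: bystander: orange mandarin 55 x 55 x 48 mm, origin at its underside
- shot_glass: bystander: small clear glass 49 mm across, 61 mm high, origin at its underside
- grinder: bystander: grey coffee grinder with black top, 69 mm across, 135 mm high, origin at its underside
- spice_c: bystander: green-capped spice jar 46 mm across, 106 mm high, origin at its underside
- tea_box: bystander: black tea carton 68 x 131 x 107 mm, origin at its underside
- mug_green: bystander: green and white mug 86 x 121 x 99 mm with its handle along -y, origin at its underside
- soap_bottle: bystander: white pump bottle 73 x 67 x 182 mm, origin at its underside

How it is judged:
On the way, in this order (a step that is already met when the one before it is completed fails the run):
1. the stand lies flat on the floor of the box, let go (x of stand in the frame of chest_floor between -0.06 and 0.06 m and y of stand in the frame of chest_floor between -0.055 and 0.055 m and z of stand in the frame of chest_floor between -0.003 and 0.004 m and angle between stand's own z axis and vertical below 0.06 rad and contact force between the fingers and stand below 0.3 N), for 0.2 s.
2. the tin stands upright, centred on the stand in the box, let go (x of stand in the frame of chest_floor between -0.06 and 0.06 m and y of stand in the frame of chest_floor between -0.055 and 0.055 m and z of stand in the frame of chest_floor between -0.003 and 0.004 m and angle between each of stand, tin's own z axis and vertical below 0.06 rad and horizontal distance between tin and stand below 0.014 m and z of tin in the frame of stand between 0.027 and 0.034 m and contact force between the fingers and tin below 0.3 N), for 0.2 s.
3. the lid is down on its gasket with the T-handle still open (value of joint lid below 0.045 rad and value of joint latch below 0.5 rad), for 0.05 s.
4. the T-handle is turned home and the lid is drawn tight (value of joint lid below 0.01 rad and value of joint latch above 1.3 rad), for 0.2 s.
At the end, for the whole second after the job is handed in: The stand lies flat on the box floor (4 mm, 0.06 rad), its centre within 60 x 55 mm of the floor's; the tin stands on it, upright within 0.06 rad, its axis within 14 mm of the stand's centre; the lid is within 0.01 rad of shut and the T-handle turned past 1.3 rad; all at rest (all of step 4 and x of stand in the frame of chest_floor between -0.06 and 0.06 m and y of stand in the frame of chest_floor between -0.055 and 0.055 m and z of stand in the frame of chest_floor between -0.003 and 0.004 m and angle between each of stand, tin's own z axis and vertical below 0.06 rad and horizontal distance between tin and stand below 0.014 m and z of tin in the frame of stand between 0.027 and 0.034 m and linear speed of each of tin, stand below 0.02 m/s); the robot touches nothing.
It fails at once if a bystander is moved by more than 40 mm or tipped over (distance of any of mandarin, shot_glass, grinder, spice_c, tea_box, mug_green, soap_bottle from where it was at the start of the episode above 0.04 m or angle between any of shot_glass, grinder, spice_c, tea_box, mug_green, soap_bottle's own z axis and vertical above 0.5 rad).
It also fails if it takes over 72 s, if anything falls off the work surface, if the arm or the gripper's body presses on something with over 40 N, if the wrist force passes 120 N, or if a joint passes its speed limit or range.

## Working session

There is one attempt and no reset: what is moved stays moved. The work goes in short steps, Python scripts to look and compute and a tool call to move; the robot and the scene stay as the last step left them, time stands still between calls to the robot, and variables do not carry over. Pictures are saved under pics/ and viewed, on a budget of 10 in all, crops included, one or two more only if the job needs it, and the job is handed in when it is done.

Besides the shell and the picture viewer there is one more tool, called after ">>>" as a command line: name --argument value ..., lists and objects as JSON in quotes. step_arm: Moves the arm, as the interface text tells. Its arguments: {"type":"object","properties":{"gripper":{"type":"array"},"linear":{"type":"array"},"delta_rot":{"type":"array"},"grip_force":{"type":"number"}},"required":["gripper","linear","delta_rot"]}

```bash
ls; mkdir -p pics
python3 - <<'E'
from plant import ctrl
import cv2,numpy as np
s=ctrl.get_state();print(s,ctrl.hold_point_z)
for n in("scene","side"):
    c=ctrl.read_camera(n);cv2.imwrite(f"pics/{n}0.png",c["frame"][:,:,::-1]);print(n,{k:c[k] for k in c if k!="frame"})
E
```

```text
pics
{'time': 0.0, 'qpos': array([-1.29499433e+00,  2.87176131e-01,  1.57817926e+00,  4.06868439e-06,
        1.27860491e+00, -1.49987176e-01]), 'dq': array([ 2.89424707e-04,  1.19790407e-03,  9.17068560e-05, -1.86462454e-04,
        7.88625840e-04,  9.15707483e-04]), 'joint_efforts': array([-3.06731763e-04, -4.05980015e+01, -2.92625570e+01, -1.05786808e-04,
        5.87051909e-03,  8.19733913e-06]), 'eef_pos': array([ 0.27865596, -0.61407375,  0.22993898]), 'tcp_rot': array([ 8.40546420e-01, -5.41738234e-01, -8.86770446e-04, -7.84270245e-04]), 'contact_force': array([ 0.24751664, -0.44596986,  0.00523888]), 'wrist_torque': array([ 0.0097757 ,  0.00520994, -0.01662456]), 'opening': 1.0056490550259116} 0.0187
scene {'fx': 424.02029844061155, 'fy': 424.02029844061155, 'cx': 318.29640396301215, 'cy': 191.81917351247645, 'k1': -0.06464318731362463, 'view': array([[ 0.74682761, -0.66481705, -0.01633444, -0.54463344],
       [-0.28041258, -0.29254165, -0.91421451,  0.22510945],
       [ 0.60300689,  0.68734102, -0.40490124,  0.90688044],
       [ 0.        ,  0.        ,  0.        ,  1.        ]])}
side {'fx': 368.94349555718856, 'fy': 368.94349555718856, 'cx': 320.9857418703674, 'cy': 198.49171508644218, 'k1': -0.040735781789669204, 'view': array([[-0.85060221, -0.5257217 ,  0.00962145,  0.42888782],
       [-0.35223633,  0.55613144, -0.75275985,  0.38194609],
       [ 0.39039139, -0.64368822, -0.65822491,  0.7063413 ],
       [ 0.        ,  0.        ,  0.        ,  1.        ]])}
```

View pics/scene0.png

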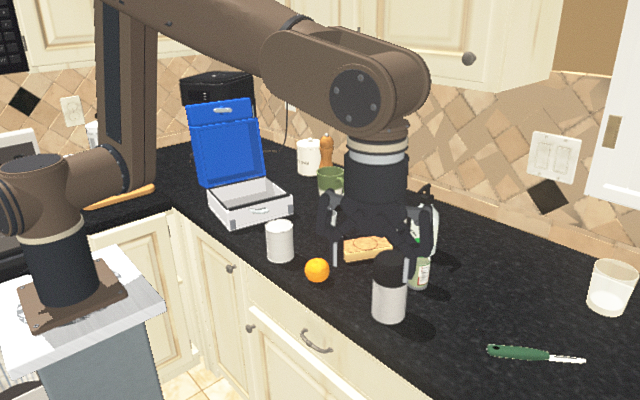

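View pics/side0.png

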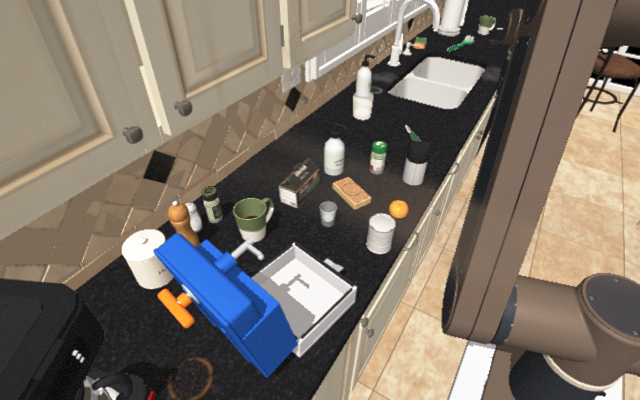

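The scene view has the arm standing over the stand. The side view shows everything: tin (380,233), stand (352,192), mandarin (398,209), glass (328,214), tea box (299,183) and box rim around (300,290). I'll enlarge the side view to pick out corners.

```bash
cat > h.py <<'E'
import cv2,numpy as np
from scipy.spatial.transform import Rotation as R
from plant import ctrl
def und(c,uv):
    K=np.array([[c["fx"],0,c["cx"]],[0,c["fy"],c["cy"]],[0,0,1]])
    return cv2.undistortPoints(np.array(uv,float).reshape(-1,1,2),K,np.array([c["k1"],0,0,0])).reshape(-1,2)
def ray(c,uv):
    V=c["view"];d=np.c_[und(c,uv),np.ones(len(np.reshape(uv,(-1,2))))]@V[:3,:3]
    return -V[:3,:3].T@V[:3,3],d/np.linalg.norm(d,axis=1)[:,None]
def onz(c,uv,z):
    o,d=ray(c,uv);return o+d*((z-o[2])/d[:,2])[:,None]
def proj(c,P):
    V=c["view"];p=np.atleast_2d(P)@V[:3,:3].T+V[:3,3];s=p[:,:2]/p[:,2:]
    s=s*(1+c["k1"]*(s**2).sum(1))[:,None];return s*[c["fx"],c["fy"]]+[c["cx"],c["cy"]]
def save(c,n,box=None,k=1):
    f=c["frame"][:,:,::-1]
    if box:f=f[box[1]:box[3],box[0]:box[2]]
    cv2.imwrite("pics/"+n,cv2.resize(f,None,fx=k,fy=k,interpolation=cv2.INTER_CUBIC))
def totool(v):  # world vector -> tool axes
    return R.from_quat(ctrl.get_state()["tcp_rot"]).inv().apply(v)
E
python3 - <<'E'
from h import *
c=ctrl.read_camera("side");save(c,"crop1.png",(235,165,435,365),3)
f=cv2.cvtColor(c["frame"],cv2.COLOR_RGB2HSV)
print(onz(c,[[381,220]],.086),onz(c,[[352,190]],.03),onz(c,[[398,209]],.024),onz(c,[[328,205]],.061),onz(c,[[354,287],[297,249]],.06),onz(c,[[299,165]],.107))
m=cv2.inRange(f,(8,40,90),(25,200,255));m[:,:325]=0;m[:,375:]=0;m[:170]=0;m[210:]=0
ct=max(cv2.findContours(m,0,1)[0],key=cv2.contourArea);print(cv2.contourArea(ct),cv2.approxPolyDP(ct,2,True).reshape(-1,2).tolist())
E
```

```text
[[ 0.44226151 -0.19105006  0.086     ]] [[ 0.59053827 -0.31861481  0.03      ]] [[ 0.43998933 -0.32079208  0.024     ]] [[ 0.60037387 -0.19148902  0.061     ]] [[ 0.41188074  0.01038306  0.06      ]
 [ 0.5826409  -0.01398041  0.06      ]] [[ 0.73746693 -0.25225438  0.107     ]]
724.5 [[332, 183], [332, 188], [353, 209], [371, 200], [371, 197], [350, 177]]
```

View pics/crop1.png

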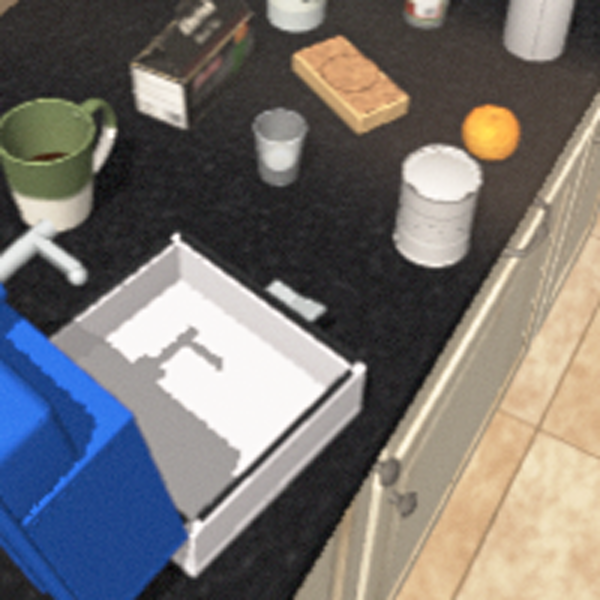

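Crop: the stand's top corners are at (294,63), (342,38), (408,100) and (362,118), with the tin rim ellipse centred at (441,172). The box's lower corners are at (193,575) and (360,408), its rim corners at (178,238) and (362,370).

Run:
```python
from h import *
c=ctrl.read_camera("side")
g=lambda l,z:onz(c,np.array(l)/3+[235,165]-0.33,z)
st=g([(294,63),(342,38),(408,100),(362,118)],.03);print(st,st.mean(0))
x=(st[2]-st[1]+st[3]-st[0])/2;print("len",np.linalg.norm(x),np.arctan2(x[1],x[0]))
print("len y",np.linalg.norm(st[1]-st[0]),np.linalg.norm(st[3]-st[2]))
b=g([(193,575),(360,408)],0);print(b,np.linalg.norm(b[0]-b[1]))
r=g([(178,238),(362,370)],.06);print(r,np.linalg.norm(r[0]-r[1]))
print("keeper",g([(270,290),(318,318)],.057),"floor corner",g([(178,285)],.012))
print("tin base",g([(432,262)],0),"rim",g([(441,172)],.086))
w=ctrl.read_camera("wrist");save(w,"w0.png");print(w["view"].round(3),w["fx"])
```

```text
[[ 0.65076774 -0.30506636  0.03      ]
 [ 0.62904316 -0.36836968  0.03      ]
 [ 0.52609702 -0.31557921  0.03      ]
 [ 0.55225933 -0.26752909  0.03      ]] [ 0.58954181 -0.31413608  0.03      ]
len 0.11038912360481579 2.7200886312894683
len y 0.06692733131319037 0.054710877345974844
[[0.44397618 0.18438313 0.        ]
 [0.40889098 0.00373907 0.        ]] 0.18401969168421414
[[ 0.59818134 -0.02347242  0.06      ]
 [ 0.40809716  0.01117269  0.06      ]] 0.1932156255625648
keeper [[ 0.50646776 -0.01931483  0.057     ]
 [ 0.46047613 -0.01546191  0.057     ]] floor corner [[ 0.5938589  -0.01397841  0.012     ]]
tin base [[ 0.42478614 -0.16252201  0.        ]] rim [[ 0.43773496 -0.18529748  0.086     ]]
[[ 0.413 -0.911 -0.002 -0.675]
 [-0.869 -0.395  0.297 -0.039]
 [-0.271 -0.121 -0.955  0.379]
 [ 0.     0.     0.     1.   ]] 346.9262801560705
```

>>> step_arm --gripper '[-1,-1,-1,-1,-1,-1,-1,-1,-1,-1,-1,-1]' --linear '[[-0.018,-0.05,0],[-0.036,-0.1,0],[-0.054,-0.15,0],[-0.072,-0.2,0],[-0.09,-0.25,0],[-0.108,-0.3,0],[-0.126,-0.35,0],[-0.145,-0.407,0.0],[-0.145,-0.407,0.03],[-0.145,-0.407,0.05],[-0.145,-0.407,0.05],[-0.145,-0.407,0.05]]' --delta_rot '[[0,0,6],[0,0,12],[0,0,18],[0,0,24],[0,0,30],[0,0,36],[0,0,42],[0,0,48.6],[0,0,48.6],[0,0,48.6],[0,0,48.6],[0,0,48.6]]'

```text
time: 1.75
eef_pos: [0.5894, -0.3156, 0.182]
tcp_rot: [-0.543, 0.84, -0.0, 0.0]
contact_force: [0.0, 0.1, 1.1]
opening: 1.005
```

Run:
```python
from h import *
s=ctrl.get_state();print(s["time"],s["eef_pos"],s["qpos"].round(2),R.from_quat(s["tcp_rot"]).as_matrix().round(3))
w=ctrl.read_camera("wrist");save(w,"w1.png");c=ctrl.read_camera("scene");save(c,"s1.png")
np.save("w1.npy",w["view"])
f=cv2.cvtColor(w["frame"],cv2.COLOR_RGB2HSV)
m=cv2.inRange(f,(8,40,90),(25,200,255))
for ct in cv2.findContours(m,0,1)[0]:
    if cv2.contourArea(ct)>1500:
        r=cv2.minAreaRect(ct);b=cv2.boxPoints(r);print(cv2.contourArea(ct),r);P=onz(w,b,.03);print(P.round(4),P.mean(0))
```

```text
1.75 [ 0.58941947 -0.31555068  0.18202836] [-0.64  0.31  1.64 -0.    1.19  1.35] [[-0.411 -0.912  0.001]
 [-0.912  0.411 -0.001]
 [ 0.    -0.001 -1.   ]]
5596.5 ((390.994140625, 336.6978759765625), (92.47933197021484, 91.44656372070312), 20.136302947998047)
[[ 0.4063 -0.253   0.03  ]
 [ 0.488  -0.3211  0.03  ]
 [ 0.4181 -0.387   0.03  ]
 [ 0.3246 -0.3226  0.03  ]] [ 0.40926282 -0.32090478  0.03      ]
7158.0 ((568.005859375, 316.2235412597656), (177.17449951171875, 74.5538101196289), 21.991130828857422)
[[ 0.3993 -0.4046  0.03  ]
 [ 0.4626 -0.4504  0.03  ]
 [ 0.3038 -0.6029  0.03  ]
 [ 0.2171 -0.5624  0.03  ]] [ 0.34570949 -0.50509792  0.03      ]
9954.5 ((321.5936279296875, 173.08502197265625), (144.44284057617188, 98.0726089477539), 80.90972137451172)
[[ 0.6669 -0.3029  0.03  ]
 [ 0.6455 -0.3804  0.03  ]
 [ 0.5208 -0.3521  0.03  ]
 [ 0.5433 -0.2642  0.03  ]] [ 0.59411345 -0.32489768  0.03      ]
```

View pics/w1.png

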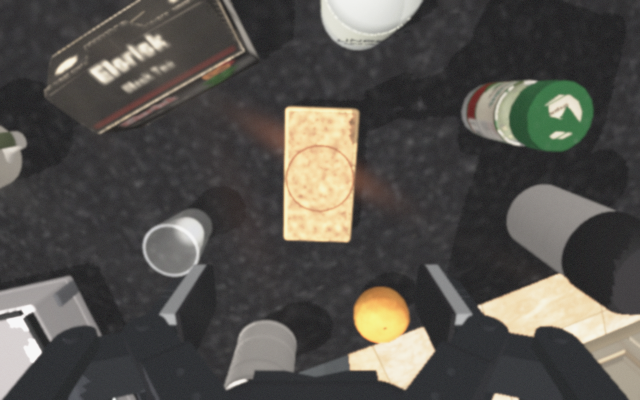

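The wrist view is clear: the cork top's corners are at (286,107), (358,109), (352,241) and (285,240), with the ring centred at (320,178). The stand is almost aligned with the tool, and the glass is well clear at (172,248).

Run:
```python
from h import *
w=ctrl.read_camera("wrist")
P=onz(w,[(286,107),(358,109),(352,241),(285,240)],.03);print(P.round(4),P.mean(0),onz(w,[(320.5,178)],.03))
a=(P[0]+P[1]-P[2]-P[3])/2;b=(P[1]+P[2]-P[0]-P[3])/2
print(np.linalg.norm(a),np.degrees(np.arctan2(a[1],a[0])),np.linalg.norm(b),np.degrees(np.arctan2(b[1],b[0])))
s=ctrl.get_state();M=R.from_quat(s["tcp_rot"]).as_matrix()
print(np.degrees(np.arctan2(M[1,0],M[0,0])), totool(P.mean(0)-s["eef_pos"]))
print("tin",onz(w,[(262,345)],.086),"glass top",onz(w,[(171,250)],.061),"mand",onz(w,[(382,315)],.024),"spice",onz(w,[(556,115)],.106))
```

```text
[[ 0.6611 -0.3222  0.03  ]
 [ 0.6352 -0.3757  0.03  ]
 [ 0.5282 -0.326   0.03  ]
 [ 0.5545 -0.27    0.03  ]] [ 0.59473277 -0.32346683  0.03      ] [[ 0.59451406 -0.32366203  0.03      ]]
0.1183202305513139 -25.50944284849061 0.0606557686435484 -115.47373779013812
-114.26036559547795 [ 0.00511803 -0.00733714  0.15295421]
tin [[ 0.4961425  -0.22537454  0.086     ]] glass top [[ 0.59647044 -0.18616465  0.061     ]] mand [[ 0.43699006 -0.32230736  0.024     ]] spice [[ 0.58749425 -0.48315642  0.106     ]]
```

>>> step_arm --gripper '[-1,-1,-1,-1,-1,-1,-1,1,1,1,1,1,1]' --linear '[[0.005,-0.0075,0.03],[0.005,-0.0075,0.08],[0.005,-0.0075,0.12],[0.005,-0.0075,0.155],[0.005,-0.0075,0.18],[0.005,-0.0075,0.18],[0.005,-0.0075,0.18],[0.005,-0.0075,0.18],[0.005,-0.0075,0.18],[0.005,-0.0075,0.18],[0.005,-0.0075,0.18],[0.005,-0.0075,0.18],[0.005,-0.0075,0.18]]' --delta_rot '[[0,0,1.2],[0,0,1.2],[0,0,1.2],[0,0,1.2],[0,0,1.2],[0,0,1.2],[0,0,1.2],[0,0,1.2],[0,0,1.2],[0,0,1.2],[0,0,1.2],[0,0,1.2],[0,0,1.2]]' --grip_force 40

```text
time: 3.52
eef_pos: [0.5957, -0.3232, 0.0037]
tcp_rot: [-0.534, 0.845, -0.002, 0.001]
contact_force: [-1.0, -0.5, 6.1]
opening: 0.715
```

>>> step_arm --gripper '[1,1,1,1,1,1,1,1,1,1,1,1,1,1]' --linear '[[0,0,-0.03],[0,0,-0.07],[0,0,-0.12],[0,0,-0.17],[-0.04,0.029,-0.2],[-0.085,0.06,-0.2],[-0.13,0.09,-0.2],[-0.175,0.125,-0.2],[-0.22,0.158,-0.2],[-0.26,0.187,-0.2],[-0.3,0.215,-0.2],[-0.331,0.238,-0.2],[-0.331,0.238,-0.2],[-0.331,0.238,-0.2]]' --delta_rot '[[0,0,0],[0,0,0],[0,0,0],[0,0,0],[0,0,-3],[0,0,-5],[0,0,-7],[0,0,-9],[0,0,-11],[0,0,-13],[0,0,-14.7],[0,0,-14.7],[0,0,-14.7],[0,0,-14.7]]'

```text
time: 5.28
eef_pos: [0.5212, 0.0786, 0.201]
tcp_rot: [-0.638, 0.77, -0.0, -0.0]
contact_force: [0.2, -0.5, -1.2]
opening: 0.717
```

Run:
```python
from h import *
s=ctrl.get_state();print(s["time"],s["eef_pos"],s["qpos"].round(2),s["contact_force"])
w=ctrl.read_camera("wrist");save(w,"w2.png");c=ctrl.read_camera("side");save(c,"side2.png")
```

```text
5.275 [0.52118061 0.07863975 0.20102483] [-0.04 -0.01  1.97 -0.    1.19  1.71] [ 0.18856192 -0.54567836 -1.15044738]
```

View pics/w2.png

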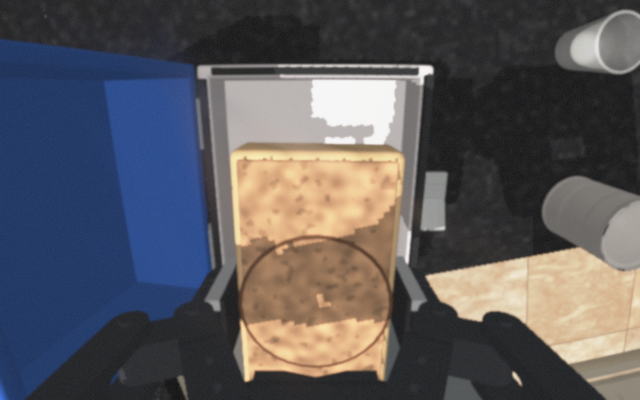

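Stand held squarely over the box. The box's +x rim edge runs from (198,67) to (433,67) and the keeper is at (435,200).

Run:
```python
from h import *
w=ctrl.read_camera("wrist");s=ctrl.get_state()
P=onz(w,[(198,67),(433,67),(200,77),(430,77)],.06);a=P[0]-P[1];print(P.round(4),np.linalg.norm(a),np.degrees(np.arctan2(a[1],a[0]))-90)
y=a/np.linalg.norm(a);x=np.array([y[1],-y[0],0]);print("c from edge",P[:2].mean(0)-.1*x)
K=onz(w,[(425,172),(425,229),(447,172),(445,230)],.057);print(K.round(4),"c from keeper",K.mean(0)+x*0+y*.105)
M=R.from_quat(s["tcp_rot"]).as_matrix();print(np.degrees(np.arctan2(M[1,0],M[0,0])),s["eef_pos"])
```

```text
[[ 0.6347  0.1481  0.06  ]
 [ 0.6007 -0.0307  0.06  ]
 [ 0.6272  0.1485  0.06  ]
 [ 0.5937 -0.0276  0.06  ]] 0.1819176621564756 -10.760217912106754
c from edge [0.51945223 0.07736741 0.06      ]
[[ 0.5181 -0.0168  0.057 ]
 [ 0.4664 -0.0119  0.057 ]
 [ 0.5147 -0.0354  0.057 ]
 [ 0.462  -0.0296  0.057 ]] c from keeper [0.50990691 0.07974404 0.057     ]
-100.7931935179581 [0.5215862  0.07787921 0.20120278]
```

>>> step_arm --gripper '[1,1,1,1,1,1,1,1,-1,-1,-1,-1,-1,-1,-1,-1]' --linear '[[0,0.002,0.05],[0,0.002,0.1],[0,0.002,0.14],[0,0.002,0.165],[0,0.002,0.178],[0,0.002,0.186],[0,0.002,0.187],[0,0.002,0.187],[0,0.002,0.186],[0,0.002,0.186],[0,0.002,0.185],[0,0.002,0.185],[0,0.002,0.165],[0,0.002,0.12],[0,0.002,0.06],[0,0.002,0.0]]' --delta_rot '[[0,0,0],[0,0,0],[0,0,0],[0,0,0],[0,0,0],[0,0,0],[0,0,0],[0,0,0],[0,0,0],[0,0,0],[0,0,0],[0,0,0],[0,0,0],[0,0,0],[0,0,0],[0,0,0]]'

```text
time: 7.42
eef_pos: [0.519, 0.0793, 0.2028]
tcp_rot: [-0.638, 0.77, 0.0, -0.0]
contact_force: [0.8, -0.9, 0.3]
opening: 1.002
```

Run:
```python
from h import *
s=ctrl.get_state();print(s["time"],s["eef_pos"],s["qpos"].round(2),s["contact_force"])
w=ctrl.read_camera("wrist");save(w,"w3.png")
```

```text
7.425 [0.51895536 0.07932165 0.20279812] [-0.04 -0.02  1.97  0.    1.19  1.72] [ 0.79298363 -0.92102078  0.26480705]
```

View pics/w3.png

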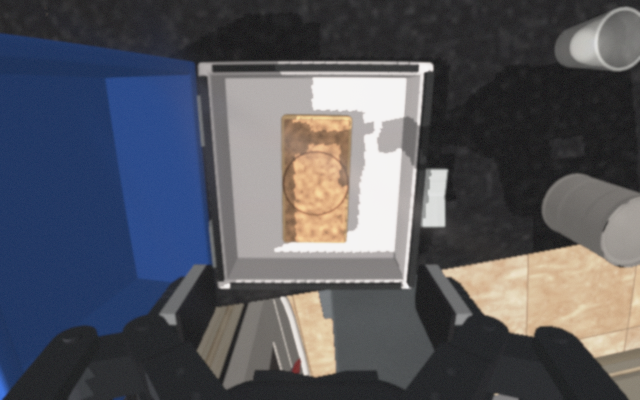

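The stand lies flat in the box: ring at (316,182), rim corners (200,66), (432,66), (222,285) and (409,285). The tin is at the right edge and partly cut off.

Run:
```python
from h import *
w=ctrl.read_camera("wrist")
print("ring",onz(w,[(316,182.5)],.042))
P=onz(w,[(200,66),(432,66),(222,285),(409,285)],.06);print(P.round(4),P.mean(0))
for i,j in((0,1),(2,3),(0,2),(1,3)):
    a=P[i]-P[j];print(np.linalg.norm(a),np.degrees(np.arctan2(a[1],a[0])))
S=onz(w,[(283,116),(351,116),(347,241),(284,241)],.042);print(S.mean(0))
print("tin base left edge etc",onz(w,[(556,205)],.0))
c=ctrl.read_camera("side");g=lambda l,z:onz(c,np.array(l)/3+[235,165]-0.33,z)
print(g([(402,170),(480,180),(441,146),(441,199)],.086))
```

```text
ring [[0.52482916 0.0781363  0.042     ]]
[[ 0.6417  0.1519  0.06  ]
 [ 0.6068 -0.0328  0.06  ]
 [ 0.4461  0.1853  0.06  ]
 [ 0.413   0.0078  0.06  ]] [0.52689018 0.07805102 0.06      ]
0.1879528358046165 79.3234046987372
0.18053986938385522 79.42793746417705
0.1984151769443392 -9.701848709595845
0.19809823705146604 -11.844549867054594
[0.52563345 0.07779044 0.042     ]
tin base left edge etc [[ 0.44203468 -0.17625274  0.        ]]
[[ 0.46695356 -0.16973934  0.086     ]
 [ 0.40570137 -0.194157    0.086     ]
 [ 0.45125721 -0.21473564  0.086     ]
 [ 0.42438262 -0.15624643  0.086     ]]
```

>>> step_arm --gripper '[-1,-1,-1,-1,-1,-1,-1,-1,-1]' --linear '[[0.03,0.004,0],[0.075,0.009,0],[0.12,0.014,0],[0.165,0.02,0],[0.21,0.025,0],[0.25,0.029,0],[0.274,0.031,0],[0.274,0.031,0],[0.274,0.031,0]]' --delta_rot '[[0,0,0],[0,0,0],[0,0,0],[0,0,0],[0,0,0],[0,0,0],[0,0,0],[0,0,0],[0,0,0]]'

```text
time: 8.7
eef_pos: [0.4377, -0.1834, 0.2002]
tcp_rot: [-0.638, 0.77, 0.001, -0.0]
contact_force: [-0.6, -0.1, -0.2]
opening: 1.006
```

Run:
```python
from h import *
s=ctrl.get_state();print(s["time"],s["eef_pos"],s["qpos"].round(2),s["contact_force"])
w=ctrl.read_camera("wrist");save(w,"w4.png")
```

```text
8.7 [ 0.43767599 -0.18336573  0.20016212] [-0.61 -0.14  2.08  0.    1.2   1.15] [-0.57522271 -0.13734817 -0.23695913]
```

View pics/w4.png

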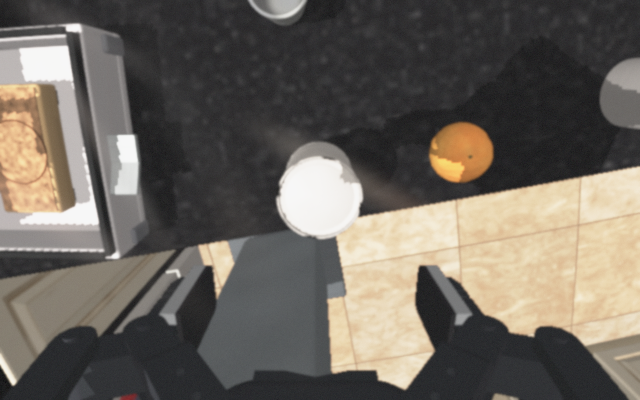

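The tin's top rim spans columns 277–362 and rows 156–238, so its centre is near (319.5,197).

Run:
```python
from h import *
w=ctrl.read_camera("wrist");s=ctrl.get_state()
P=onz(w,[(277.5,197),(362,197),(319.5,156),(319.5,238)],.086);print(P.round(4),P.mean(0),totool(P.mean(0)-s["eef_pos"]))
```

```text
[[ 0.444  -0.1554  0.086 ]
 [ 0.432  -0.2194  0.086 ]
 [ 0.4693 -0.193   0.086 ]
 [ 0.4044 -0.181   0.086 ]] [ 0.43738982 -0.18718653  0.086     ] [ 0.00418061 -0.00023809  0.11465669]
```

>>> step_arm --gripper '[-1,-1,-1,-1,-1,-1,1,1,1,1,1,1,1,1,1,1]' --linear '[[0.004,0,0.03],[0.004,0,0.08],[0.004,0,0.12],[0.004,0,0.145],[0.004,0,0.155],[0.004,0,0.155],[0.004,0,0.155],[0.004,0,0.155],[0.004,0,0.155],[0.004,0,0.155],[0.004,0,0.155],[0.004,0,0.14],[0.004,0,0.1],[0.004,0,0.05],[0.004,0,0.0],[0.004,0,0.0]]' --delta_rot '[[0,0,0],[0,0,0],[0,0,0],[0,0,0],[0,0,0],[0,0,0],[0,0,0],[0,0,0],[0,0,0],[0,0,0],[0,0,0],[0,0,0],[0,0,0],[0,0,0],[0,0,0],[0,0,0]]' --grip_force 50

```text
time: 10.8
eef_pos: [0.4393, -0.1898, 0.2066]
tcp_rot: [-0.638, 0.77, -0.005, 0.001]
contact_force: [0.8, 0.4, -3.4]
opening: 0.765
```

>>> step_arm --gripper '[1,1,1,1,1,1,1,1,1,1]' --linear '[[-0.03,-0.004,0],[-0.075,-0.01,0],[-0.12,-0.016,0],[-0.165,-0.022,0],[-0.21,-0.028,0],[-0.25,-0.033,0],[-0.277,-0.037,0],[-0.277,-0.037,0],[-0.277,-0.037,0],[-0.277,-0.037,0]]' --delta_rot '[[0,0,0],[0,0,0],[0,0,0],[0,0,0],[0,0,0],[0,0,0],[0,0,0],[0,0,0],[0,0,0],[0,0,0]]'

```text
time: 12.05
eef_pos: [0.5245, 0.0763, 0.2007]
tcp_rot: [-0.638, 0.77, 0.0, -0.001]
contact_force: [-0.3, -0.8, -2.7]
opening: 0.761
```

Run:
```python
from h import *
s=ctrl.get_state();print(s["time"],s["eef_pos"],s["contact_force"],R.from_quat(s["tcp_rot"]).as_matrix()[:,2])
c=ctrl.read_camera("side");save(c,"side5.png",(240,130,420,330),3)
w=ctrl.read_camera("wrist");save(w,"w5.png")
```

```text
12.05 [0.5245446  0.0763051  0.20066936] [-0.32558384 -0.79254982 -2.6970249 ] [-1.36126380e-03 -2.71473552e-04 -9.99999037e-01]
```

View pics/w5.png

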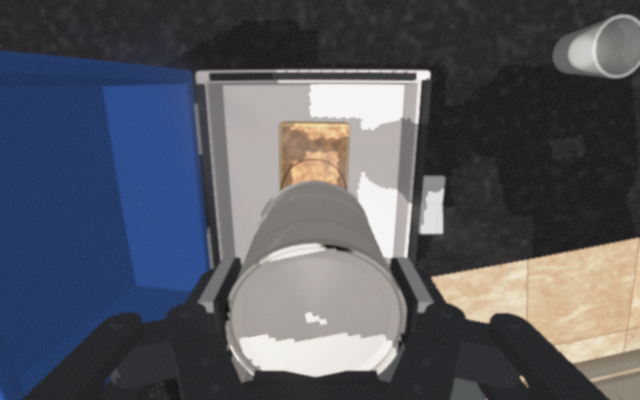

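>>> step_arm --gripper '[1,1,1,1,1,1,1,1,-1,-1,-1,-1,-1,-1,-1,-1,-1]' --linear '[[-0.0015,0,0.03],[-0.0015,0,0.065],[-0.0015,0,0.09],[-0.0015,0,0.104],[-0.0015,0,0.11],[-0.0015,0,0.114],[-0.0015,0,0.115],[-0.0015,0,0.115],[-0.0015,0,0.115],[-0.0015,0,0.115],[-0.0015,0,0.115],[-0.0015,0,0.115],[-0.0015,0,0.095],[-0.0015,0,0.05],[-0.0015,0,0.0],[-0.0015,0,-0.01],[-0.0015,0,-0.01]]' --delta_rot '[[0,0,0],[0,0,0],[0,0,0],[0,0,0],[0,0,0],[0,0,0],[0,0,0],[0,0,0],[0,0,0],[0,0,0],[0,0,0],[0,0,0],[0,0,0],[0,0,0],[0,0,0],[0,0,0],[0,0,0]]'

```text
time: 14.28
eef_pos: [0.5256, 0.0787, 0.2116]
tcp_rot: [-0.638, 0.77, -0.0, 0.0]
contact_force: [-0.5, 0.1, -1.1]
opening: 1.001
```

Run:
```python
from h import *
s=ctrl.get_state();print(s["time"],s["eef_pos"],s["contact_force"],s["qpos"].round(2))
c=ctrl.read_camera("side");w=ctrl.read_camera("wrist")
a=cv2.resize(c["frame"][130:390,100:420],None,fx=1.25,fy=1.25);b=w["frame"]
im=np.zeros((600,800,3),np.uint8);a2=cv2.resize(c["frame"][180:380,100:420],(800,500))
a=cv2.resize(c["frame"][190:380,110:410],(474,300),interpolation=2);im[:300,:474]=a;im[300:,:480]=cv2.resize(b,(480,300))
cv2.imwrite("pics/m6.png",im[:,:480,::-1])
```

```text
14.275 [0.52561249 0.07865436 0.21164715] [-0.51247082  0.09448518 -1.10213064] [-0.04 -0.01  1.95  0.    1.21  1.72]
```

View pics/m6.png

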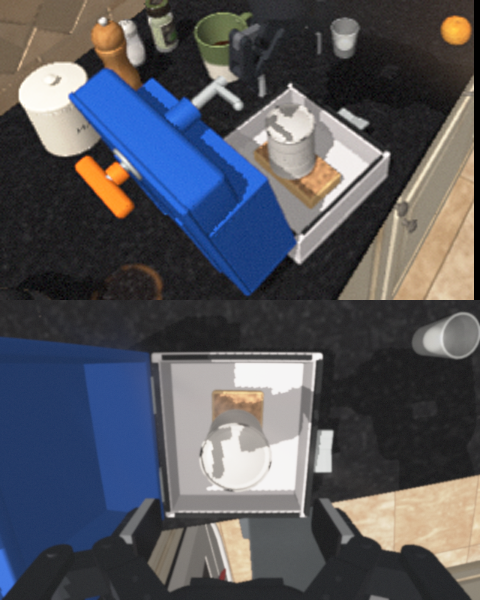

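The tin stands upright on the stand: its top rim in the wrist view is centred near (315,209), and the open lid is clear. Next: check the centring and get the lid angle from the orange bar.

```bash
cat >> h.py <<'E'
PSI=np.radians(-10.7);C=np.array([.5255,.078,0])
X=np.array([np.cos(PSI),np.sin(PSI),0]);Y=np.array([-np.sin(PSI),np.cos(PSI),0]);Z=np.array([0,0,1.])
H=C+.0925*Y+.062*Z
def lidp(th,x,r,h): return H+x*X+r*(-np.cos(th)*Y+np.sin(th)*Z)+h*(np.sin(th)*Y+np.cos(th)*Z)
def orange(c):
    f=cv2.cvtColor(c["frame"],cv2.COLOR_RGB2HSV);m=cv2.inRange(f,(4,170,120),(18,255,255))
    return [(cv2.contourArea(k),cv2.minAreaRect(k)) for k in cv2.findContours(m,0,1)[0] if cv2.contourArea(k)>25]
E
python3 - <<'E'
from h import *
w=ctrl.read_camera("wrist");c=ctrl.read_camera("side")
P=onz(w,[(268,209),(361,209),(315,163),(315,255)],.128);print(P.round(4),P.mean(0))
for o in orange(c):print(o)
for th in np.arange(1.57,2.11,.09):print(round(th,2),proj(c,[lidp(th,0,.2225,.115),lidp(th,-.1,.25,.085),lidp(th,.1,.25,.085),lidp(th,-.1,.25,0)]).round(0).tolist())
E
```

```text
[[0.532  0.1091 0.128 ]
 [0.5203 0.047  0.128 ]
 [0.5571 0.0718 0.128 ]
 [0.4923 0.0841 0.128 ]] [0.52544435 0.07799781 0.128     ]
(674.5, ((179.1371612548828, 304.4424743652344), (45.624961853027344, 23.518022537231445), 48.8140754699707))
(240.0, ((398.0, 208.5), (17.0, 18.0), 90.0))
1.57 [[192.0, 281.0], [247.0, 297.0], [170.0, 226.0], [291.0, 261.0]]
1.66 [[183.0, 293.0], [235.0, 311.0], [160.0, 237.0], [280.0, 271.0]]
1.75 [[174.0, 306.0], [224.0, 325.0], [150.0, 248.0], [269.0, 281.0]]
1.84 [[167.0, 318.0], [213.0, 340.0], [141.0, 260.0], [258.0, 292.0]]
1.93 [[160.0, 331.0], [203.0, 355.0], [132.0, 272.0], [247.0, 305.0]]
2.02 [[155.0, 343.0], [195.0, 369.0], [126.0, 285.0], [236.0, 318.0]]
```

Lid angle is about 1.75 rad and the tin is centred to within 1 mm. Next: flip the tool half a turn (for wrist range later) and go behind the lid at its near end.

>>> step_arm --gripper '[1,1,1,1,1,1,1,1,1,1,1,1,1,1,1,1,1,1,1]' --linear '[[0,0,-0.03],[0,0,-0.07],[0,0,-0.11],[0,0,-0.145],[0,0,-0.16],[-0.02,0.006,-0.16],[-0.04,0.012,-0.16],[-0.065,0.02,-0.16],[-0.09,0.027,-0.16],[-0.115,0.035,-0.16],[-0.14,0.043,-0.16],[-0.165,0.05,-0.16],[-0.19,0.058,-0.16],[-0.215,0.065,-0.16],[-0.24,0.073,-0.16],[-0.255,0.078,-0.16],[-0.2665,0.081,-0.16],[-0.2665,0.081,-0.16],[-0.2665,0.081,-0.16]]' --delta_rot '[[0,0,-10],[0,0,-20],[0,0,-30],[0,0,-40],[0,0,-50],[0,0,-60],[0,0,-70],[0,0,-80],[0,0,-90],[0,0,-100],[0,0,-110],[0,0,-120],[0,0,-130],[0,0,-140],[0,0,-150],[0,0,-160],[0,0,-170],[0,0,-179],[0,0,-179]]'

```text
time: 16.85
eef_pos: [0.4951, 0.3556, 0.3694]
tcp_rot: [0.776, 0.631, -0.001, -0.0]
contact_force: [-0.9, 0.0, -0.2]
opening: -0.001
```

Run:
```python
from h import *
s=ctrl.get_state();p=s["eef_pos"];M=R.from_quat(s["tcp_rot"]).as_matrix();print(s["time"],p,s["qpos"].round(2),s["contact_force"],M[:,0])
Q=M.T
print("down",Q@(H-.08*X+.175*Y+.24*Z-[0,0,.062]+[0,0,.0]-p+[0,0,.0]))
for th in (1.75,1.6,1.45,1.3,1.15,1.0,.85,.7,.55,.4,.3,.2,.12,.06,.03):
    t=lidp(th,-.08,.215,.085)+.015*Y; print(th,(Q@(t-p)).round(3),t.round(3))
c=ctrl.read_camera("side")
for o in orange(c):print(o)
save(c,"side7.png",(80,60,400,360),2)
```

```text
16.85 [0.49507925 0.35561162 0.36940666] [ 0.46  0.07  1.57 -0.    1.5  -0.91] [-0.8802552   0.03200181 -0.17861055] [ 0.20436611  0.97889267 -0.00190689]
down [0.00063745 0.00173718 0.12940189]
1.75 [-0.037  0.002  0.111] [0.489 0.318 0.258]
1.6 [-0.068  0.003  0.095] [0.484 0.288 0.274]
1.45 [-0.101  0.004  0.084] [0.478 0.256 0.286]
1.3 [-0.135  0.004  0.078] [0.471 0.222 0.292]
1.15 [-0.17   0.005  0.077] [0.465 0.188 0.293]
1.0 [-0.204  0.006  0.081] [0.459 0.155 0.289]
0.85 [-0.237  0.006  0.09 ] [0.452 0.122 0.28 ]
0.7 [-0.269  0.007  0.104] [0.446 0.091 0.266]
0.55 [-0.298  0.007  0.123] [0.441 0.062 0.247]
0.4 [-0.324  0.008  0.146] [0.436 0.036 0.224]
0.3 [-0.34   0.008  0.163] [0.433 0.021 0.207]
0.2 [-0.353  0.009  0.182] [0.431 0.008 0.188]
0.12 [-0.362  0.009  0.198] [ 0.429 -0.001  0.172]
0.06 [-0.369  0.009  0.21 ] [ 0.428 -0.007  0.16 ]
0.03 [-0.371  0.009  0.217] [ 0.427 -0.01   0.153]
(358.5, ((184.25001525878906, 310.2500305175781), (28.991374969482422, 24.041629791259766), 45.0))
(245.5, ((398.0, 208.5), (17.0, 18.0), 90.0))
```

View pics/side7.png

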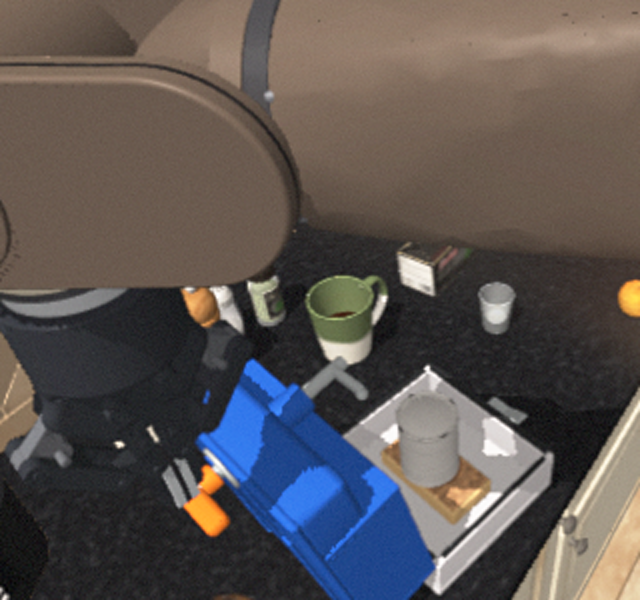

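The side view shows the fingers at (180,482) behind the lid near the orange bar, with the box contents standing well. Lower the fingers and sweep the lid over.

>>> step_arm --gripper '[1,1,1,1,1,1,1,1,1,1,1,1,1,1,1,1]' --linear '[[0,0.002,0.04],[0,0.002,0.085],[0,0.002,0.111],[-0.015,0.002,0.111],[-0.037,0.002,0.111],[-0.052,0.003,0.103],[-0.068,0.004,0.095],[-0.084,0.005,0.09],[-0.101,0.006,0.084],[-0.118,0.007,0.081],[-0.135,0.008,0.078],[-0.152,0.009,0.077],[-0.17,0.01,0.077],[-0.187,0.011,0.079],[-0.204,0.012,0.081],[-0.204,0.012,0.081]]' --delta_rot '[[0,0,0],[0,0,0],[0,0,0],[0,0,0],[0,0,0],[0,0,0],[0,0,0],[0,0,0],[0,0,0],[0,0,0],[0,0,0],[0,0,0],[0,0,0],[0,0,0],[0,0,0],[0,0,0]]'

```text
time: 18.9
eef_pos: [0.4656, 0.1515, 0.2893]
tcp_rot: [0.776, 0.631, -0.001, 0.001]
contact_force: [-0.1, -0.6, 0.8]
opening: 0.001
```

Run:
```python
from h import *
s=ctrl.get_state();p=s["eef_pos"];M=R.from_quat(s["tcp_rot"]).as_matrix();print(s["time"],p,s["qpos"].round(2),s["contact_force"],s["wrist_torque"])
c=ctrl.read_camera("side");Q=M.T
for o in orange(c):print(o)
for th in (1.3,1.15,1.0,.85):print(th,proj(c,[lidp(th,0,.2225,.115)]))
save(c,"side8.png",(80,60,400,360),2)
for th in (1.0,.85,.7,.55,.4,.3,.2,.12,.06,.03):
    t=lidp(th,-.07,.215,.085)+.015*Y; print(th,(Q@(t-p)).round(3),t.round(3))
```

```text
18.9 [0.46556844 0.15148702 0.28933045] [ 0.11 -0.17  1.95 -0.    1.36 -1.26] [-0.12046135 -0.55390761  0.8144462 ] [ 0.06606615  0.0124182  -0.05090347]
(131.0, ((250.97262573242188, 218.73973083496094), (22.705982208251953, 9.831457138061523), 20.556047439575195))
(236.5, ((397.97064208984375, 208.61767578125), (17.70509910583496, 17.220029830932617), 14.03624439239502))
1.3 [[223.68290522 248.16730696]]
1.15 [[241.9547803  233.42987774]]
1.0 [[259.72614223 221.79381116]]
0.85 [[276.34661205 213.41512425]]
1.0 [0.002 0.002 0.   ] [0.468 0.153 0.289]
0.85 [-0.032  0.003  0.01 ] [0.462 0.12  0.28 ]
0.7 [-0.063  0.004  0.024] [0.456 0.089 0.266]
0.55 [-0.092  0.004  0.043] [0.451 0.06  0.247]
0.4 [-0.118  0.005  0.066] [0.446 0.035 0.224]
0.3 [-0.134  0.005  0.083] [0.443 0.019 0.207]
0.2 [-0.147  0.005  0.102] [0.441 0.006 0.188]
0.12 [-0.157  0.006  0.118] [ 0.439 -0.003  0.172]
0.06 [-0.163  0.006  0.13 ] [ 0.438 -0.009  0.16 ]
0.03 [-0.166  0.006  0.136] [ 0.437 -0.012  0.153]
```

View pics/side8.png

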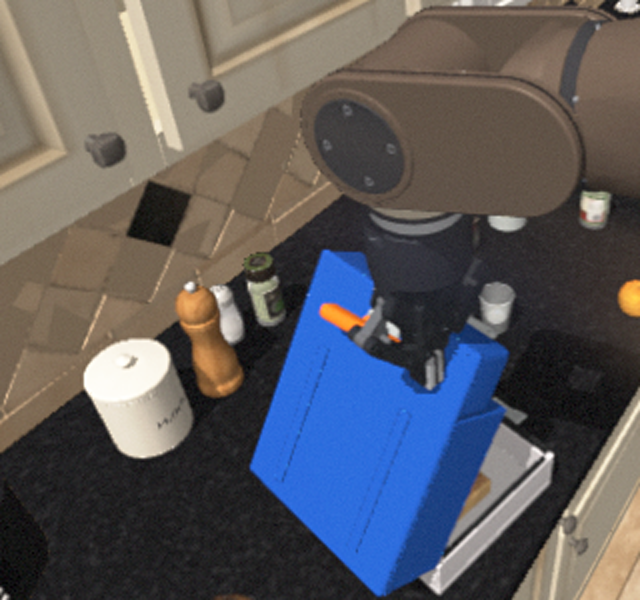

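The lid has followed to about 1.0 rad, with the fingertip on its face beside the handle. Continue the arc down to the gasket.

>>> step_arm --gripper '[1,1,1,1,1,1,1,1,1,1,1,1,1,1,1,1,1,1]' --linear '[[-0.016,0.003,0.004],[-0.032,0.003,0.01],[-0.048,0.003,0.016],[-0.063,0.004,0.024],[-0.078,0.004,0.033],[-0.092,0.004,0.043],[-0.106,0.004,0.054],[-0.118,0.005,0.066],[-0.127,0.005,0.075],[-0.134,0.005,0.083],[-0.141,0.005,0.092],[-0.147,0.005,0.102],[-0.152,0.005,0.111],[-0.157,0.005,0.118],[-0.161,0.005,0.125],[-0.164,0.005,0.131],[-0.166,0.005,0.137],[-0.166,0.005,0.138]]' --delta_rot '[[0,0,0],[0,0,0],[0,0,0],[0,0,0],[0,0,0],[0,0,0],[0,0,0],[0,0,0],[0,0,0],[0,0,0],[0,0,0],[0,0,0],[0,0,0],[0,0,0],[0,0,0],[0,0,0],[0,0,0],[0,0,0]]'

```text
time: 21.2
eef_pos: [0.4366, -0.0102, 0.1518]
tcp_rot: [0.776, 0.631, -0.0, -0.0]
contact_force: [-0.3, 0.2, -0.7]
opening: 0.0
```

Run:
```python
from h import *
s=ctrl.get_state();p=s["eef_pos"];print(s["time"],p,s["qpos"].round(2),s["contact_force"],s["wrist_torque"])
c=ctrl.read_camera("side")
for o in orange(c):print(o)
for th in (.2,.1,.04,.0):print(th,proj(c,[lidp(th,0,.2225,.115),lidp(th,.043,.2225,.115),lidp(th,-.043,.2225,.115)]).round(1).tolist())
save(c,"side9.png",(180,100,420,340),2.5)
print("to above handle",totool(lidp(.03,0,.2225,.115)-p))
```

```text
21.2 [ 0.43664986 -0.01018748  0.15181833] [-0.26 -0.18  2.21  0.    1.11 -1.62] [-0.34243088  0.16855876 -0.73178005] [ 0.01396512 -0.00479549 -0.02560267]
(149.5, ((330.0351257324219, 215.62139892578125), (23.45718765258789, 11.191620826721191), 47.29060745239258))
(203.0, ((398.9171447753906, 207.3184356689453), (17.877147674560547, 15.004034042358398), 28.610462188720703))
0.2 [[326.8, 210.9], [312.0, 201.6], [342.5, 220.7]]
0.1 [[331.2, 214.3], [316.6, 205.2], [346.6, 224.0]]
0.04 [[333.4, 216.8], [318.9, 207.7], [348.6, 226.3]]
0.0 [[334.6, 218.5], [320.3, 209.5], [349.7, 228.0]]
to above handle [-0.02204276  0.07131623 -0.03184026]
```

View pics/side9.png

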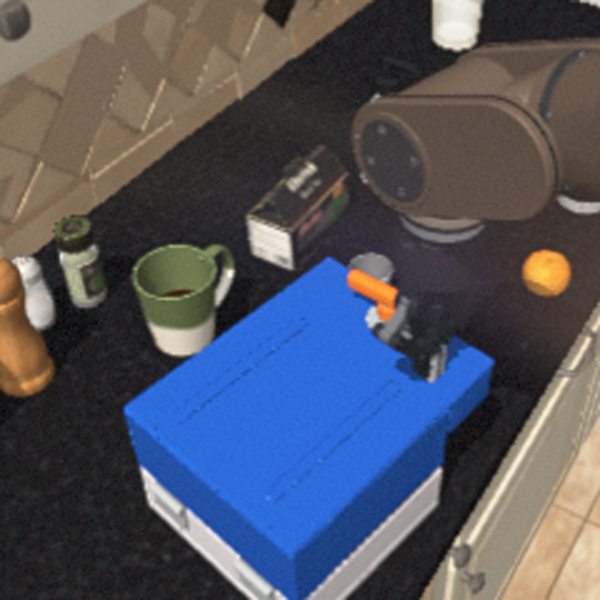

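The lid is down on or near the gasket, with the bar still parallel to the hinge at (372,287) in the crop. No contact force yet, so press a little further and read it.

>>> step_arm --gripper '[1,1,1,1]' --linear '[[0,0,0.002],[0,0,0.004],[0,0,0.005],[0,0,0.005]]' --delta_rot '[[0,0,0],[0,0,0],[0,0,0],[0,0,0]]'

```text
time: 21.75
eef_pos: [0.437, -0.0113, 0.1487]
tcp_rot: [0.775, 0.632, -0.001, 0.001]
contact_force: [-3.6, -3.9, 7.0]
opening: -0.0
```

The lid is pressed to about 0.01 rad (TCP z 0.1487 at 7 N), which agrees with the gasket. Lift and move over the handle.

>>> step_arm --gripper '[1,1,0,0,0,0,0,0,0]' --linear '[[0,0,-0.03],[0,0,-0.07],[0,0,-0.1],[-0.008,0.03,-0.1],[-0.016,0.055,-0.1],[-0.021,0.071,-0.1],[-0.021,0.071,-0.1],[-0.021,0.071,-0.1],[-0.021,0.071,-0.1]]' --delta_rot '[[0,0,0],[0,0,0],[0,0,0],[0,0,0],[0,0,0],[0,0,0],[0,0,0],[0,0,0],[0,0,0]]'

```text
time: 22.88
eef_pos: [0.5016, -0.0447, 0.2473]
tcp_rot: [0.775, 0.631, -0.0, -0.0]
contact_force: [-0.3, 0.6, -0.6]
opening: 0.502
```

Run:
```python
from h import *
s=ctrl.get_state();p=s["eef_pos"];M=R.from_quat(s["tcp_rot"]).as_matrix();print(s["time"],p,s["qpos"].round(2),s["contact_force"],"yaw",np.degrees(np.arctan2(M[1,0],M[0,0])))
w=ctrl.read_camera("wrist");c=ctrl.read_camera("side")
for a,r in orange(w):
    if a>300:
        b=onz(w,cv2.boxPoints(r),.192);print(a,r,b.round(4).tolist());m=b.mean(0);e=max((b[1]-b[0],b[2]-b[1]),key=np.linalg.norm)
        print("centre",m,"yaw bar",np.degrees(np.arctan2(e[1],e[0])),np.linalg.norm(e),"tool",totool(m-p))
print(orange(c))
save(w,"w10.png")
```

```text
22.875 [ 0.50163224 -0.04472551  0.24726295] [-0.29 -0.11  1.97  0.    1.28 -1.66] [-0.28538811  0.64414271 -0.59446053] yaw 78.31519954823473
[(268.5, ((334.9000244140625, 221.2000274658203), (35.7770881652832, 12.969194412231445), 26.56505012512207)), (57.5, ((399.8316650390625, 208.6831512451172), (12.139453887939453, 8.358312606811523), 5.710593223571777))]
```

View pics/w10.png

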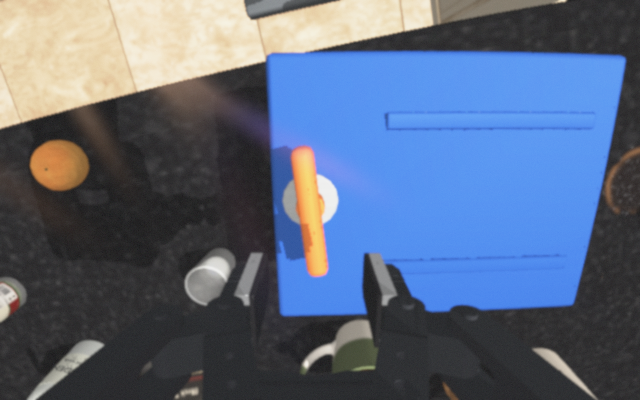

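The bar runs from (303,148) to (318,276), centred at (310.5,212) and turned slightly anticlockwise from parallel to the hinge. The lid is square over the box.

Run:
```python
from h import *
w=ctrl.read_camera("wrist");s=ctrl.get_state()
b=onz(w,[(303,147),(318,277)],.192);e=b[1]-b[0];m=b.mean(0)
print(b,m,np.linalg.norm(e),np.degrees(np.arctan2(e[1],e[0])),totool(m-s["eef_pos"]))
L=onz(w,[(267,54),(627,57),(578,305),(281,316)],.15);print(L.round(4).tolist())
for i,j in((1,0),(2,3),(3,0),(2,1)):
    a=L[i]-L[j];print(np.linalg.norm(a),np.degrees(np.arctan2(a[1],a[0])))
```

```text
[[ 0.45344521 -0.04271306  0.192     ]
 [ 0.53659588 -0.05097152  0.192     ]] [ 0.49502054 -0.04684229  0.192     ] 0.08355977966971562 -5.6719713455024445 [-0.00333202 -0.00634956  0.05544487]
[[0.3955, -0.0554, 0.15], [0.4413, 0.1842, 0.15], [0.6328, 0.1524, 0.15], [0.5889, -0.092, 0.15]]
0.24389371559395545 79.17656945654132
0.24825331158357788 79.82347007504838
0.1968947819819795 -10.70578203603088
0.19414957846721256 -9.422081417530906
```

>>> step_arm --gripper '[0,0,0,0,0,1,1,1,1]' --linear '[[-0.003,-0.005,0.02],[-0.003,-0.005,0.045],[-0.003,-0.005,0.07],[-0.003,-0.005,0.082],[-0.003,-0.005,0.082],[-0.003,-0.005,0.082],[-0.003,-0.005,0.082],[-0.003,-0.005,0.082],[-0.003,-0.005,0.082]]' --delta_rot '[[0,0,-6],[0,0,-6],[0,0,-6],[0,0,-6],[0,0,-6],[0,0,-6],[0,0,-6],[0,0,-6],[0,0,-6]]' --grip_force 50

```text
time: 24.15
eef_pos: [0.4975, -0.0475, 0.1668]
tcp_rot: [0.741, 0.671, 0.001, 0.001]
contact_force: [-0.6, -1.2, 5.8]
opening: 0.19
```

>>> step_arm --gripper '[1,1,1,1,1,1,1]' --linear '[[0,0,0.003],[0,0,0.006],[0,0,0.007],[0,0,0.007],[0,0,0.007],[0,0,0.007],[0,0,0.007]]' --delta_rot '[[0,0,0],[0,0,0],[0,0,6],[0,0,13],[0,0,20],[0,0,27],[0,0,27]]'

```text
time: 25.02
eef_pos: [0.4977, -0.0488, 0.1638]
tcp_rot: [0.878, 0.479, -0.0, 0.002]
contact_force: [-10.1, -2.8, 21.3]
opening: 0.188
```

Run:
```python
from h import *
s=ctrl.get_state();M=R.from_quat(s["tcp_rot"]).as_matrix();print(s["eef_pos"],s["contact_force"],s["wrist_torque"],s["opening"],np.degrees(np.arctan2(M[1,0],M[0,0])),s["qpos"].round(2))
c=ctrl.read_camera("side");print(orange(c));save(c,"side11.png",(280,160,400,280),5)
```

```text
[ 0.49770203 -0.04876986  0.1637975 ] [-10.12847129  -2.8029375   21.31750463] [-0.39147765  1.74560192 -0.06834882] 0.18810294014943799 57.30287858444817 [-0.3  -0.04  2.06 -0.    1.11 -1.3 ]
[(110.0, ((340.4575500488281, 224.47642517089844), (16.997501373291016, 12.43245792388916), 29.05460548400879)), (71.0, ((400.2500305175781, 205.75), (12.727922439575195, 10.60660171508789), 45.0))]
```

>>> step_arm --gripper '[1,1,1,1,1,1,1,1,1,1,1]' --linear '[[0,0,-0.002],[0,0,-0.002],[0,0,-0.002],[0,0,-0.002],[0,0,-0.002],[0,0,-0.002],[0,0,-0.002],[0,0,-0.002],[0,0,-0.002],[0,0,-0.002],[0,0,-0.002]]' --delta_rot '[[0,0,7],[0,0,14],[0,0,21],[0,0,28],[0,0,35],[0,0,42],[0,0,49],[0,0,56],[0,0,61],[0,0,62],[0,0,62]]'

```text
time: 26.45
eef_pos: [0.4972, -0.0489, 0.164]
tcp_rot: [0.999, -0.041, 0.0, 0.002]
contact_force: [-7.2, -3.4, 14.9]
opening: 0.184
```

Run:
```python
from h import *
s=ctrl.get_state();M=R.from_quat(s["tcp_rot"]).as_matrix();print(s["eef_pos"],s["contact_force"],s["wrist_torque"],s["opening"],np.degrees(np.arctan2(M[1,0],M[0,0])),s["qpos"].round(2))
c=ctrl.read_camera("side");print(orange(c));save(c,"side12.png",(280,160,400,280),5)
```

```text
[ 0.49717548 -0.04892047  0.16399837] [-7.24581324 -3.36346793 14.90730985] [-0.65680823  1.25695914  0.0104209 ] 0.1842514804981086 -4.643378961786568 [-0.3  -0.04  2.06 -0.    1.11 -0.22]
[(98.0, ((333.0000305175781, 224.50003051757812), (10.60660171508789, 20.50609588623047), 45.0)), (70.5, ((401.0, 206.0), (12.0, 12.0), 90.0))]
```

>>> step_arm --gripper '[1,0,0,0,-0.2,-0.2,-0.2,-0.2,-0.2]' --linear '[[0,0,-0.003],[0,0,-0.003],[0,0,-0.003],[0,0,-0.003],[0,0,-0.02],[0,0,-0.05],[0,0,-0.09],[0,0,-0.12],[0,0,-0.12]]' --delta_rot '[[0,0,0],[0,0,0],[0,0,0],[0,0,0],[0,0,0],[0,0,0],[0,0,0],[0,0,0],[0,0,0]]'

```text
time: 27.62
eef_pos: [0.4984, -0.0474, 0.2847]
tcp_rot: [0.999, -0.041, 0.004, 0.001]
contact_force: [0.7, -0.7, 0.4]
opening: 0.595
```

Run:
```python
from h import *
s=ctrl.get_state();print(s["time"],s["eef_pos"],s["contact_force"])
c=ctrl.read_camera("side");w=ctrl.read_camera("wrist")
im=np.zeros((620,480,3),np.uint8);im[:300]=cv2.resize(c["frame"][160:335,190:470],(480,300),interpolation=2);im[300:600]=cv2.resize(w["frame"],(480,300))
cv2.imwrite("pics/m13.png",im[:600,:,::-1])
for th in (0,.02,.04):print(th,proj(c,[lidp(th,0,.2225,.115),lidp(th,-.1,.25,.085),lidp(th,.1,.25,.085)]).round(1).tolist())
for a,r in orange(w):
    if a>200:
        b=onz(w,cv2.boxPoints(r),.184);e=max((b[1]-b[0],b[2]-b[1]),key=np.linalg.norm);print(r,b.mean(0),np.linalg.norm(e),np.degrees(np.arctan2(e[1],e[0])))
```

```text
27.625 [ 0.49839006 -0.04740916  0.28472007] [ 0.68920381 -0.65593374  0.39210562]
0 [[334.6, 218.5], [377.2, 243.8], [310.7, 202.1]]
0.02 [[334.0, 217.7], [376.9, 242.7], [310.1, 200.9]]
0.04 [[333.4, 216.8], [376.7, 241.6], [309.6, 199.8]]
```

View pics/m13.png

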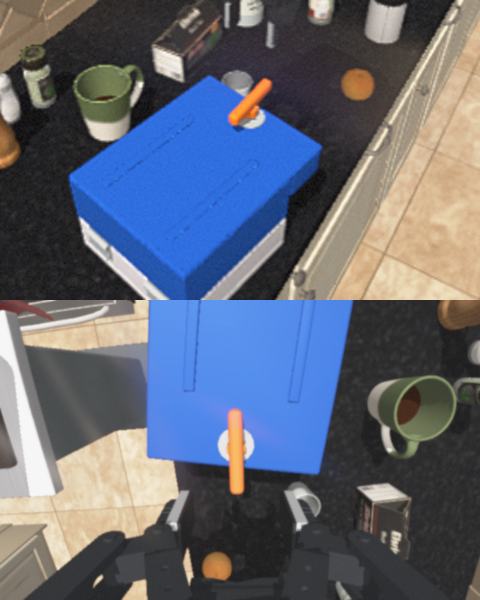

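The bar now stands square to the hinge (wrist composite (235,410)–(237,492)) and the hood sits level on the box. The picture can't resolve 0.01 rad, so I'll touch the lid top with shut fingertips and read its height.

>>> step_arm --gripper '[1,1,1,1,1,1,1]' --linear '[[-0.03,-0.003,0],[-0.055,-0.006,0],[-0.055,-0.006,0.05],[-0.055,-0.006,0.1],[-0.055,-0.006,0.125],[-0.055,-0.006,0.133],[-0.055,-0.006,0.133]]' --delta_rot '[[0,0,0],[0,0,0],[0,0,0],[0,0,0],[0,0,0],[0,0,0],[0,0,0]]'

```text
time: 28.6
eef_pos: [0.441, -0.0362, 0.1471]
tcp_rot: [0.999, -0.041, -0.002, -0.001]
contact_force: [-4.1, 0.4, 6.8]
opening: -0.001
```

>>> step_arm --gripper '[1,1,1]' --linear '[[0,0,0.002],[0,0,0.003],[0,0,0.003]]' --delta_rot '[[0,0,0],[0,0,0],[0,0,0]]'

```text
time: 28.98
eef_pos: [0.4411, -0.0363, 0.1468]
tcp_rot: [0.999, -0.041, -0.003, -0.0]
contact_force: [-10.9, 2.2, 19.3]
opening: 0.002
```

>>> step_arm --gripper '[1,1,1]' --linear '[[0,0,0.002],[0,0,0.003],[0,0,0.003]]' --delta_rot '[[0,0,0],[0,0,0],[0,0,0]]'

```text
time: 29.35
eef_pos: [0.4413, -0.0363, 0.1467]
tcp_rot: [0.999, -0.04, -0.004, -0.0]
contact_force: [-17.6, 3.8, 32.9]
opening: -0.003
```

The lid top is rigid at z = 0.147, its fully shut height: 26 N more gave only 0.4 mm. Retreat clear, check the bar angle numerically, then hand in.

>>> step_arm --gripper '[1,1,1,1,1,1,1,1]' --linear '[[0,0,-0.02],[0,0,-0.06],[0,0,-0.11],[0.02,0,-0.15],[0.055,0.006,-0.16],[0.055,0.006,-0.16],[0.055,0.006,-0.16],[0.055,0.006,-0.16]]' --delta_rot '[[0,0,0],[0,0,0],[0,0,0],[0,0,0],[0,0,0],[0,0,0],[0,0,0],[0,0,0]]'

```text
time: 30.35
eef_pos: [0.4955, -0.0467, 0.3]
tcp_rot: [0.999, -0.041, -0.001, -0.0]
contact_force: [-0.2, -0.3, -0.2]
opening: -0.003
```

Run:
```python
from h import *
s=ctrl.get_state();print(s["time"],s["eef_pos"],s["contact_force"])
w=ctrl.read_camera("wrist")
f=cv2.cvtColor(w["frame"],cv2.COLOR_RGB2HSV);m=cv2.inRange(f,(3,130,90),(18,255,255));m[:,:250]=0;m[:,400:]=0;m[300:]=0
ct=max(cv2.findContours(m,0,1)[0],key=cv2.contourArea);r=cv2.minAreaRect(ct)
b=onz(w,cv2.boxPoints(r),.186);e=max((b[1]-b[0],b[2]-b[1]),key=np.linalg.norm);print(r,b.mean(0),np.linalg.norm(e),"bar yaw",np.degrees(np.arctan2(e[1],e[0])),"chest -10.5")
```

```text
30.35 [ 0.49553406 -0.04669335  0.30001633] [-0.19232879 -0.27415133 -0.24863091]
((317.5, 205.0), (88.0, 21.0), 90.0) [ 0.49638172 -0.05426869  0.186     ] 0.07171010074378438 bar yaw -94.06048072156236 chest -10.5
```

Bar yaw −94° against the box's −10.5° puts the latch at about 1.46 rad, past 1.3. Handing in.

```bash
python3 -c "
from plant import ctrl
print(ctrl.sign_off())"
```

```text
the job is handed in; nothing more can be done
None
```

The box is packed and latched, and I handed the job in at about 30 s of the 72 s allowed; no verdict was reported.

**What I did:** I set the stand flat at the centre of the box and put the tin on it. I then pushed the lid shut from behind at its near end. With the bar gripped and pressed lightly down, I turned the T-handle clockwise about 89°.

**Last checks:**
- **Tin and stand:** before closing, the tin's axis measured within about 1 mm of the stand's centre. After closing they can't be seen.
- **Lid:** its top was rigid at z = 0.147 m, the fully shut height. Raising the push from 7 to 33 N moved it only 0.4 mm.
- **Latch:** the bar lies at −94° against the box's −10.5°, so the latch is at about 1.46 rad (1.3 needed).
- **Other things:** the bystanders in view had not visibly moved. The robot stands clear with no contact force.

**Doubtful or uneven results:**
- **Box position:** my first two estimates of the box centre differed by 1–2 cm. I used the later view from above.
- **Lid in the pictures:** they could not resolve the lid angle to 0.01 rad, so the lid result rests on the touch test.
- **Bar in the last view:** its colour mask came out short (72 mm instead of 86), so the bar angle is good to a few degrees.

I viewed 13 pictures, three over the budget of 10.

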